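# Hook down the fittings-cupboard hatch

## Robot

A 7-joint arm with a two-finger parallel gripper is mounted at the origin on the work surface. World frame = base frame: x ahead of the robot, y to its left, z up, the work surface at z = 0. Lengths are in m, angles in rad, forces in N, time in s.
With the tool pointing down it reaches from about 0.4 to 0.85 m from the base axis. Payload 10.4 kg.
Tool frame: the origin (TCP) lies on the centre line of the jaws, within the pads' length; the fingertips stand 8 mm ahead of it and the grasp point (between the pads) lies 11 mm behind it (r.finger_overhang is the distance from the TCP to the fingertips, in m); z points along the fingers, y is the line along which they close (so a half turn about z gives the same grasp; the last joint's range is limited). The gripper opens to 87 mm and grips with 3 to 60 N. Pads are 19 mm wide; open, the fingers measure 117 mm over their backs; the gripper's body (75 mm by 190 mm) begins 51 mm behind the grasp point.
Start: joints at [-1.244, 0.332, -0.065, 1.46, 0.022, 1.35, -0.088], TCP at [0.214, 0.587, 0.231] pointing down, gripper open.
Joint ranges: [-2.6, 2.6], [-0.5, 2.12], [-1.47, 1.34], [0.16, 2.42], [-1.27, 4.41], [0.06, 2.06], [-2.6, 2.6]. Speed limits (rad/s): [2.22, 2.22, 2.79, 2.79, 3.14, 3.14, 3.14].

## Interface

Orientations are given as a unit quaternion [x, y, z, w].
In Python, from bench import r, vision gives the robot as it stands.
- The arm moves only by the tool drive_tool, never from a script. Its argument "series" is a list of rows, each a list of 2 entries, a list of its own where there are three numbers: the shift along the world's x, y, z in cm, then the turn about the world's z in degrees. A call has exactly 10 rows; each row shifts and turns the commanded pose from where the row before left it; what a row does not reach is not made up. A row lasts 1/8 s, in which the tool goes at most 62.5 mm and 10.7 degrees, less where a joint would pass 70% of its speed; a pose out of reach is approached as far as the arm can. A call with a gripper value outside its range is refused whole. "hand" is the closure, from 0 (fully open) to 1 (shut), set as the call begins (left out, the last holds). The fingers move at their own pace and stop on an object; "newtons" is the grip in N (left out, the last holds). Time passes only in rows, so rows that do not move let the fingers close, or fill a call up. It gives the time, the measured TCP pose, the force, the opening and the grip force at its end, in the units of the state.
- r.read_state(): the state, without advancing time (a new reading comes with each control period).
- vision.camera(name): name is "scene" or "top"; returns a dict with "color" (420x560x3 uint8, red, green, blue), "intrinsics" (3x3 intrinsics, pixels), "R" (3x3) and "t" (3): a world point X has camera coordinates R X + t. Camera axes: x right, y down, z forward; pixel columns grow to the right and rows downward; lengths in m; the calibration is good to about 2 mm. A picture is of the moment at which its call begins. There is no depth.
- r.close_job(): hands the job in; it is judged then, once.
The state is a dict: "time": time; "joint_positions": joint angles; "joint_vel": joint speeds; "joint_torque": joint torques, N m; "ee_pos": TCP position; "eef_rot": TCP orientation; "ft_force": force on the tool from outside, world axes, zero at the start; "torque": the same for the moment, N m; "width": finger opening in m; "grip_force": force on a finger pad.
Only numpy, scipy, OpenCV 4.12 (cv2) and the standard library are available. Lean on these libraries where they do the work, as an engineer would, in place of code of your own. Each camera call takes 0.05 s, during which the arm holds its last target. There are 200 camera calls.

## Task

Take the orange hook pole from its wooden rest, put its pin through the brass eye on the cupboard's hatch and swing the hatch gently all the way down to its stop with the pole, then lay the pole back in its rest as it was. The eye may sit anywhere along its slot, so feel for it and never force it; do not let the hatch drop, do not touch the cupboard with the gripper or arm, and leave the other things on the bench alone.

Things in the scene. Friction and masses are not known exactly. Their poses are not given: they have to be found in the camera images.
- cupboard: fixed plywood cupboard on four legs, 340 wide (x) x 200 deep x 325 tall. Origin on the table under the middle of its front face; front looks along its own +y, z up. White drop-down hatch in the front: 298 wide, from 147 to 303 above the table. A roll of tape and a carton fixed on its top reach 355, set 50 or more behind the front.
- hatch (a joint): hatch angle: 0 upright and closed, grows as its top edge swings out and down towards the cupboard's +y; stop at 1.5 (about level). 2 to 3 N at the eye starts it from upright; beyond about 0.4 to 0.8 rad its weight (0.5 to 0.8 kg) overcomes the hinge friction and it falls unless the pole holds it back.
- hatch_hinge (a point): point on the hinge axis, at the middle of the hatch's lower edge, 150 above the table, 6 behind the outer face. Its axes turn with the hatch: x along the hinge (cupboard's x), y out of the hatch's outer face, z from the hinge up the hatch.
- slot_foot (a point): foot of the eye's slot: at y 32, z 80 in hatch_hinge's axes, 26 off the outer face. Same axes. The eye: brass ring, outside dia 32, hole 12, 6 thick, hole along x, on a stub from the face, clamped (holds 40 N) with its centre 8 to 54 from here along z, same x and y. Its place is not measured: look, or feel for it (pin laid on its rim from above stops 20 over the hole centre).
- pole: loose orange hook pole, 0.18 kg, in its rest at the start. Origin at the middle of its grip, near its balance point. Handle 18 wide (x) x 22 tall (z), from 70 ahead (-y) to 130 behind (+y) the origin; then an 8 dia steel rod to 120 ahead, where it turns square into a flat-ended pin along +x. Grip at the origin from above, fingers closing along x.
- hook (a point): on the pole's pin: the pin is 8 diameter, starts at the rod 15 to the -x side of this point and ends 19 to the +x side; at (15, -120, 0) from the pole's origin. Pole's axes. Pushes of more than 15 N on the eye or hatch would bend things.
- rest: fixed wooden rest, base 70 (x) x 160 (y) x 8, origin under its middle on the table, z up. Two posts 55 either side of the origin along y, 16 long, 46 wide, each with an upward-open slot 26 wide, floor 45 and cheeks to 68 above the table. The pole lies home along the rest's y, hook end to -y, pole origin 56 above the rest's origin.
- glue: loose white glue bottle, 60 dia x 170; bystander; origin under its middle
- screwdriver: loose red screwdriver lying flat; bystander; origin under its middle
- tape: loose yellow tape measure, 70 x 40 x 62 tall; bystander; origin under its middle
- offcut: loose wooden offcut, 120 x 70 x 18; bystander; origin under its middle
- screwjar: loose clear jar with red lid, 64 dia x 80; bystander; origin under its middle
- hammer: loose hammer lying flat; bystander; origin under its middle
- mug: loose blue mug, 90 tall; bystander; origin under its middle
Not all that is in view belongs to the job. Leave any green or pink look-alike of the rest alone.

How it is judged:
By the outcome, as a careful person would: the job done as asked, in the order asked, and still so for the second after the job is handed in, with the robot touching nothing.
It also fails if it takes over 64 s, if anything falls off the work surface, if the arm or the gripper's body presses on something with over 40 N, if the wrist force passes 120 N, or if a joint passes its speed limit or range.

## Working session

There is one attempt and no reset: what is moved stays moved. The work goes in short steps, Python scripts to look and compute and a tool call to move; the robot and the scene stay as the last step left them, time stands still between calls to the robot, and variables do not carry over. Pictures are saved under pics/ and viewed, at most 10 in all, crops included, and the job is handed in when it is done.

Besides the shell and the picture viewer there is one more tool, called after ">>>" as name(argument=value, ...) on one line, values as JSON. drive_tool: Moves the arm, as the interface text tells. Its arguments: {"type":"object","properties":{"series":{"type":"array"},"hand":{"type":"number"},"newtons":{"type":"number"}},"required":["series"]}

```bash
ls; mkdir -p pics; python3 - <<'E'
from bench import r, vision
import cv2,pickle
d={n:vision.camera(n) for n in("scene","top")}
pickle.dump(d,open("d0.pkl","wb"))
for n in d:
    cv2.imwrite(f"pics/{n}0.png",d[n]["color"][:,:,::-1]); print(n,d[n]["intrinsics"].tolist(),d[n]["R"].round(3).tolist(),d[n]["t"].round(3).tolist())
print(r.read_state())
E
```

```text
pics
scene [[389.4526975556993, 0.0, 280.12991587061197], [0.0, 389.4526975556993, 205.50967908636005], [0.0, 0.0, 1.0]] [[0.314, 0.949, -0.009], [0.781, -0.264, -0.567], [-0.54, 0.171, -0.824]] [-0.293, -0.297, 1.596]
top [[489.8803183586768, 0.0, 273.01014328354864], [0.0, 489.8803183586768, 209.19310398161832], [0.0, 0.0, 1.0]] [[-0.027, -1.0, 0.011], [-0.994, 0.026, -0.103], [0.102, -0.013, -0.995]] [0.124, 0.531, 1.295]
{'time': 0.1, 'joint_positions': array([-1.24358716,  0.3327783 , -0.06471274,  1.4608449 ,  0.02159408,
        1.34990625, -0.08848483]), 'joint_vel': array([ 0.00145943, -0.00121175, -0.00066541, -0.00232869, -0.00022536,
       -0.00140439, -0.00088532]), 'joint_torque': array([ 1.20787110e-03, -6.24543285e+01,  2.43872363e-02, -3.90719247e+01,
       -6.14981493e-02,  3.64538259e-02,  8.19685874e-05]), 'ee_pos': array([0.21407857, 0.58683779, 0.22985843]), 'eef_rot': array([ 1.73992055e-01,  9.84746861e-01, -6.14960187e-04, -8.49324175e-05]), 'ft_force': array([0.04048256, 0.44218397, 0.74121135]), 'torque': array([-0.04383677,  0.02537274, -0.02682298]), 'grip_force': 0.0, 'width': 0.08721359924625595}
```

View pics/scene0.png

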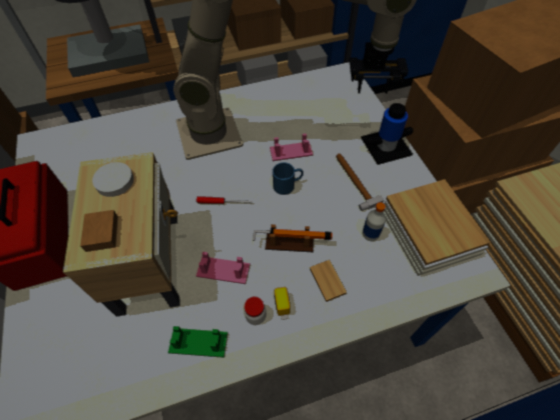

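View pics/top0.png

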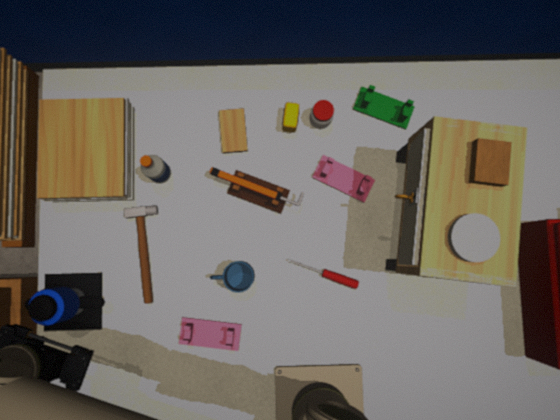

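Scene view: pole in a brown wooden rest at about (298,236), pink look-alikes at (291,150) and (224,268), a green one at (198,341), and the brass eye at (171,214). Top view: pole and rest at (258,188), hook end at (297,198), pink look-alikes at (343,178) and (210,333), green at (383,107), eye at (402,196). The brown wooden one holding the orange pole is the one meant. I'll confirm it with enlarged crops.

```bash
cat > h.py <<'E'
import numpy as np,cv2,pickle
def ray(c,u,v):
    K=c["intrinsics"];R=np.array(c["R"]);t=np.array(c["t"])
    return -R.T@t, R.T@np.linalg.inv(K)@np.array([u,v,1.])
def onz(c,u,v,z):
    o,d=ray(c,u,v); return o+d*(z-o[2])/d[2]
def tri(a,pa,b,pb):
    o1,d1=ray(a,*pa);o2,d2=ray(b,*pb)
    s=np.linalg.lstsq(np.c_[d1,-d2],o2-o1,rcond=None)[0]
    p,q=o1+d1*s[0],o2+d2*s[1]; return (p+q)/2,np.linalg.norm(p-q)
def proj(c,X):
    p=np.array(c["intrinsics"])@(np.array(c["R"])@X+np.array(c["t"]));return p[:2]/p[2]
E
python3 - <<'E'
import sys;sys.path.insert(0,'.')
from h import *
d=pickle.load(open("d0.pkl","rb"))
def crop(n,x,y,w,h,s):
    im=d[n]["color"][y:y+h,x:x+w,::-1]
    im=cv2.convertScaleAbs(im,alpha=1.6)
    return cv2.resize(im,None,fx=s,fy=s,interpolation=cv2.INTER_CUBIC)
a=crop("top",205,155,100,70,4);b=crop("top",380,110,70,70*2,4)[:, :280]
a=cv2.resize(a,(400,280)); 
c=crop("scene",245,215,100,50,4); e=crop("scene",130,170,60,70,4)
W=np.zeros((560,800,3),np.uint8); W[:280,:400]=a; W[:560,400:680]=b; W[280:480,:400]=c
cv2.imwrite("pics/c1.png",W)
cv2.imwrite("pics/c2.png",crop("scene",60,150,130,150,4)[:600,:800])
E
```

```text
(no output)
```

View pics/c1.png

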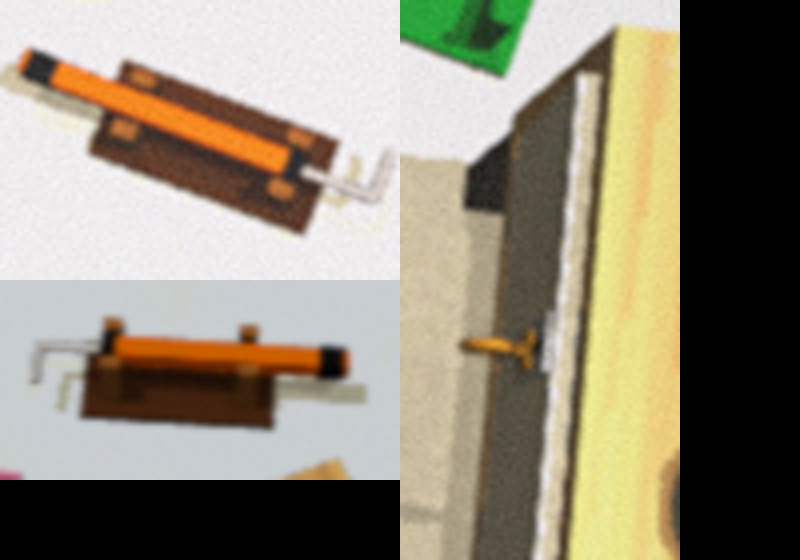

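View pics/c2.png

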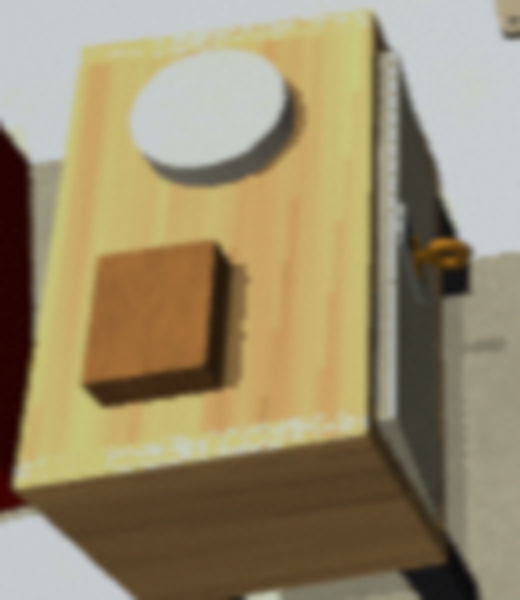

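The crops confirm it: the brown wooden rest holds the orange pole, with the hook corner at top (299,204) and the pin pointing to world +x, tip at (302,193). The brass eye sits at top (399,196) and scene (171,213), in front of a white hatch. Next I'll measure.

```bash
python3 - <<'E'
import sys;sys.path.insert(0,'.')
from h import *
d=pickle.load(open("d0.pkl","rb"));T,S=d["top"],d["scene"]
def hsv(c): return cv2.cvtColor(c["color"],cv2.COLOR_RGB2HSV)
def big(m):
    n,l,s,c=cv2.connectedComponentsWithStats(m.astype(np.uint8)); k=1+s[1:,4].argmax(); return l==k
# handle
for n,c,box in(("top",T,(205,155,305,225)),("scene",S,(245,215,345,265))):
    h=hsv(c);m=(h[...,0]>4)&(h[...,0]<18)&(h[...,1]>190)&(h[...,2]>130)
    z=np.zeros_like(m);z[box[1]:box[3],box[0]:box[2]]=1
    m=big(m&z);ys,xs=np.nonzero(m)
    print(n,"orange n",m.sum(),cv2.minAreaRect(np.c_[xs,ys].astype(np.float32)))
    if n=="top":
        r=cv2.boxPoints(cv2.minAreaRect(np.c_[xs,ys].astype(np.float32)))
        P=np.array([onz(c,u,v,.067)[:2] for u,v in zip(xs,ys)])
        mu=P.mean(0);w,v=np.linalg.eigh(np.cov(P.T));a=v[:,1]*np.sign(v[1,1]);s=(P-mu)@a
        print("handle mean",mu,"ydir",a,"yaw",np.degrees(np.arctan2(-a[0],a[1])),"ext",s.min(),s.max(),"width",np.ptp((P-mu)@v[:,0]))
for nm,u,v,z in(("corner",299.5,204.5,.056),("tip",302,193,.056),("rear",211,170,.067)): print(nm,onz(T,u,v,z))
# rest base dark brown corners from crop
for u,v in((123,62),(340,140),(305,233),(92,153)): print("restbase",onz(T,205+u/4,155+v/4,.008))
# brass
for n,c,box in(("top",T,(385,180,425,212)),("scene",S,(158,200,182,225))):
    h=hsv(c);m=(h[...,0]>8)&(h[...,0]<28)&(h[...,1]>120)&(h[...,2]>50)
    z=np.zeros_like(m);z[box[1]:box[3],box[0]:box[2]]=1
    m=m&z.astype(bool);ys,xs=np.nonzero(m);print(n,"brass",m.sum(),xs.min(),xs.max(),ys.min(),ys.max())
    for y in range(ys.min(),ys.max()+1): print(y,''.join('#' if q else '.' for q in m[y,box[0]:box[2]]))
# cupboard top poly
for n,c,box in(("top",T,(415,105,535,295)),("scene",S,(55,145,160,285))):
    h=hsv(c);m=(h[...,0]>10)&(h[...,0]<34)&(h[...,1]>50)&(h[...,2]>110)
    z=np.zeros_like(m);z[box[1]:box[3],box[0]:box[2]]=1
    m=big(m&z.astype(bool)).astype(np.uint8)
    k=cv2.convexHull(cv2.findContours(m,0,2)[0][0]) if 1 else 0
    cs=max(cv2.findContours(m,0,2)[0],key=cv2.contourArea);k=cv2.approxPolyDP(cv2.convexHull(cs),5,True)[:,0]
    print(n,k.tolist(),[onz(c,*p,.325)[:2].round(4).tolist() for p in k])
E
```

```text
top orange n 339 ((247.22518920898438, 183.92092895507812), (60.528526306152344, 5.695584774017334), 21.250505447387695)
handle mean [0.59753491 0.1752719 ] ydir [0.38719277 0.92199878] yaw -22.77993804093548 ext -0.0780174311436288 0.08137402963325853 width 0.01526398062047139Traceback (most recent call last):
  File "<stdin>", line 11, in <module>
  File "<stdin>", line 6, in big
ValueError: attempt to get argmax of an empty sequence
```

```bash
cat > m.py <<'E'
from h import *
d=pickle.load(open("d0.pkl","rb"));T,S=d["top"],d["scene"]
def hsv(c): return cv2.cvtColor(c["color"],cv2.COLOR_RGB2HSV)
def big(m):
    n,l,s,c=cv2.connectedComponentsWithStats(m.astype(np.uint8)); k=1+s[1:,4].argmax(); return l==k
for nm,u,v,z in(("corner",299.5,204.5,.056),("tip",302,193,.056),("rear",211,170,.067)): print(nm,onz(T,u,v,z))
B=np.array([onz(T,205+u/4,155+v/4,.008) for u,v in((123,62),(340,140),(305,233),(92,153))]);print("restbase",B.round(4).tolist(),B.mean(0),[np.linalg.norm(B[i]-B[i-1]) for i in range(4)])
e=B[0]+B[3]-B[1]-B[2];print("rest yaw",np.degrees(np.arctan2(-e[0],e[1])))
for n,c,box in(("top",T,(385,180,425,212)),("scene",S,(158,200,182,225))):
    h=hsv(c);m=(h[...,0]>8)&(h[...,0]<28)&(h[...,1]>120)&(h[...,2]>40)
    for y in range(box[1],box[3]):
        if m[y,box[0]:box[2]].any(): print(y,box[0],''.join('#' if q else '.' for q in m[y,box[0]:box[2]]))
for n,c,box in(("top",T,(415,105,535,295)),("scene",S,(55,145,160,285))):
    h=hsv(c);m=(h[...,0]>10)&(h[...,0]<34)&(h[...,1]>50)&(h[...,2]>(110 if n=="top" else 90))
    z=np.zeros_like(m);z[box[1]:box[3],box[0]:box[2]]=1
    m=big(m&z).astype(np.uint8)
    cs=max(cv2.findContours(m,0,2)[0],key=cv2.contourArea);k=cv2.approxPolyDP(cv2.convexHull(cs),5,True)[:,0]
    print(n,k.tolist(),[onz(c,*p,.325)[:2].round(4).tolist() for p in k.astype(float)])
E
python3 m.py
```

```text
corner [0.54146622 0.04031877 0.056     ]
tip [0.5719218  0.03268936 0.056     ]
rear [0.63770308 0.27115201 0.067     ]
restbase [[0.6456, 0.2097, 0.008], [0.5876, 0.0618, 0.008], [0.524, 0.0878, 0.008], [0.583, 0.2322, 0.008]] [0.58504572 0.14787159 0.008     ] [np.float64(0.06658996461521026), np.float64(0.15885913882842256), np.float64(0.06859540209724711), np.float64(0.1559737100877571)]
rest yaw -21.816572850692864
192 385 ...........................#............
193 385 ..........................###...........
194 385 ..............#.#####.....###...........
195 385 ...........############.#####...........
196 385 ...........##################...........
197 385 ............################............
198 385 .................###########............
199 385 ..................#.....####............
200 385 .........................###............
201 385 .........................###............
202 385 ..........................#.............
206 385 ..................#.....................
210 385 .......................................#
211 385 .......................................#
209 158 ...........####.........
210 158 ......#..########.......
211 158 ......############......
212 158 ......#############.....
213 158 .....#######...####.....
214 158 .....##############.....
215 158 .....##############.....
216 158 ......#..########.......
217 158 ......#....#............
218 158 ......#.................
top [[434, 116], [526, 128], [517, 294], [420, 275]] [[0.6941, -0.2348], [0.6631, -0.4301], [0.3145, -0.3833], [0.3588, -0.1853]]
scene [[152, 153], [151, 257], [64, 271], [80, 163]] [[0.3619, -0.1894], [0.6911, -0.2363], [0.6633, -0.4317], [0.3347, -0.3847]]
```

>>> drive_tool(series=[[[2,-2,0],-5],[[2,-2.2,0],-5],[[2,-2.2,0],-5],[[2,-2.2,0],-5],[[2,-2.2,0],-5],[[2,-2.2,0],-5],[[2,-2.2,0],-5],[[2,-2.2,0],-5],[[2,-2.2,0],-5],[[2,-2.2,0],-5]], hand=0)

```text
time: 1.35
ee_pos: [0.4155, 0.3677, 0.2306]
eef_rot: [0.576, 0.817, 0.0, 0.0]
ft_force: [-0.4, -0.2, -0.4]
width: 0.0867
grip_force: 0.0
```

>>> drive_tool(series=[[[2,-2.2,0],-5],[[2,-2.2,0],-5],[[2,-2.2,0],-5],[[2,-2.2,0],-5],[[2,-2.2,0],-5],[[2,-2.2,0],-5],[[2,-2.2,0],-5],[[2,-2.2,-1],-5],[[1.2,-2.2,-2],-2.5],[[0,-2,-2],0]])

```text
time: 2.6
ee_pos: [0.5866, 0.1492, 0.1782]
eef_rot: [0.832, 0.554, -0.001, 0.0]
ft_force: [-0.3, 0.3, 0.7]
width: 0.0871
grip_force: 0.0
```

```bash
cat > eye.py <<'E'
from h import *
from scipy.optimize import least_squares
d=pickle.load(open("d0.pkl","rb"));T,S=d["top"],d["scene"]
yaw=np.radians(-8.3);X=np.array([np.cos(yaw),np.sin(yaw),0]);Y=np.array([-X[1],X[0],0]);C=np.array([.5265,-.2115,0])
f=lambda p:np.r_[proj(S,C+X*p[0]+Y*p[1]+[0,0,p[2]])-[171,213],proj(T,C+X*p[0]+Y*(p[1]+.016)+[0,0,p[2]])-[395.5,195.7]]
s=least_squares(f,[0,.03,.26],x_scale=.01);print("eye in cupboard x,y,z",s.x,s.fun,"world",C+X*s.x[0]+Y*s.x[1]+[0,0,s.x[2]])
for q in(.02,.026,.032):
    g=lambda p:f([p[0],q,p[1]])
    s2=least_squares(g,[0,.26]);print(q,s2.x,s2.fun.round(2))
E
python3 eye.py
```

```text
eye in cupboard x,y,z [-1.31358366e-04  3.31208628e-02  2.55010445e-01] [0.46865783 0.00476242 0.38318621 0.04564728] world [ 0.53115122 -0.17870709  0.25501044]
0.02 [-0.00226486  0.23936554] [-2.97  3.19  4.24  2.54]
0.026 [-0.0012619   0.24666702] [-1.42  1.72  2.51  1.39]
0.032 [-0.000305   0.2537206] [0.17 0.27 0.72 0.26]
```

>>> drive_tool(series=[[[0,0,-2],0],[[0,0,-2],0],[[0,0,-2],0],[[0,0,-2],0],[[0,0,-2],0],[[0,0,-1.5],0],[[0,0,-1],0],[[0,0,-0.8],0],[[0,0,0],0],[[0,0,0],0]], hand=0)

```text
time: 3.85
ee_pos: [0.5866, 0.1513, 0.0481]
eef_rot: [0.832, 0.555, 0.0, 0.0]
ft_force: [-0.3, -1.0, 0.3]
width: 0.0865
grip_force: 0.0
```

>>> drive_tool(series=[[[0,0,0],0],[[0,0,0],0],[[0,0,0],0],[[0,0,0],0],[[0,0,0],0],[[0,0,0],0],[[0,0,0],0],[[0,0,0],0],[[0,0,0],0],[[0,0,0],0]], hand=1, newtons=20)

```text
time: 5.1
ee_pos: [0.5862, 0.1512, 0.0476]
eef_rot: [0.832, 0.555, 0.0, 0.0]
ft_force: [-0.4, -0.3, -0.2]
width: 0.0179
grip_force: 20.0
```

>>> drive_tool(series=[[[0,0,0],0],[[0,0,0],0],[[0,0,0.5],0],[[0,0,1],0],[[0,0,2],0],[[0,0,3],0],[[0,0,4],0],[[0,0,4],0],[[0,0,4],0],[[0,0,3],0]], hand=1, newtons=60)

```text
time: 6.35
ee_pos: [0.5864, 0.151, 0.2661]
eef_rot: [0.832, 0.555, 0.001, 0.0]
ft_force: [0.6, 0.7, -2.5]
width: 0.0176
grip_force: 60.0
```

>>> drive_tool(series=[[[-0.8,-1.6,0.3],1],[[-0.9,-1.8,0.3],1.6],[[-0.9,-1.9,0.3],1.7],[[-0.9,-1.9,0.3],1.7],[[-0.9,-1.9,0.3],1.7],[[-0.9,-1.8,0.3],1.7],[[-0.9,-1.8,0.2],1.7],[[-0.9,-1.8,0],1.7],[[-0.7,-1.4,0],1.6],[[-0.5,-0.7,0],0]])

```text
time: 7.6
ee_pos: [0.502, -0.0165, 0.2821]
eef_rot: [0.756, 0.655, -0.0, -0.0]
ft_force: [-0.1, 0.3, -2.1]
width: 0.0173
grip_force: 60.0
```

```bash
cat > look.py <<'E'
import sys
from bench import r,vision
from h import *
k=sys.argv[1]
d={n:vision.camera(n) for n in("scene","top")};pickle.dump(d,open(f"d{k}.pkl","wb"))
s=r.read_state();print(s["ee_pos"],s["eef_rot"],s["ft_force"],s["width"])
def crop(n,x,y,w,h,f): return cv2.resize(cv2.convertScaleAbs(d[n]["color"][y:y+h,x:x+w,::-1],alpha=1.7),None,fx=f,fy=f,interpolation=cv2.INTER_CUBIC)
W=np.zeros((600,800,3),np.uint8)
W[:600,:400]=crop("top",350,130,80,120,5);W[:600,400:]=crop("scene",140,165,80,120,5)
cv2.imwrite(f"pics/l{k}.png",W)
E
python3 look.py 1
```

```text
[ 0.50233948 -0.01595121  0.2823956 ] [ 7.56153484e-01  6.54394274e-01 -9.05842537e-06 -2.08842014e-04] [-0.257988    0.15191216 -1.31956521] 0.017119031196161583
```

View pics/l1.png

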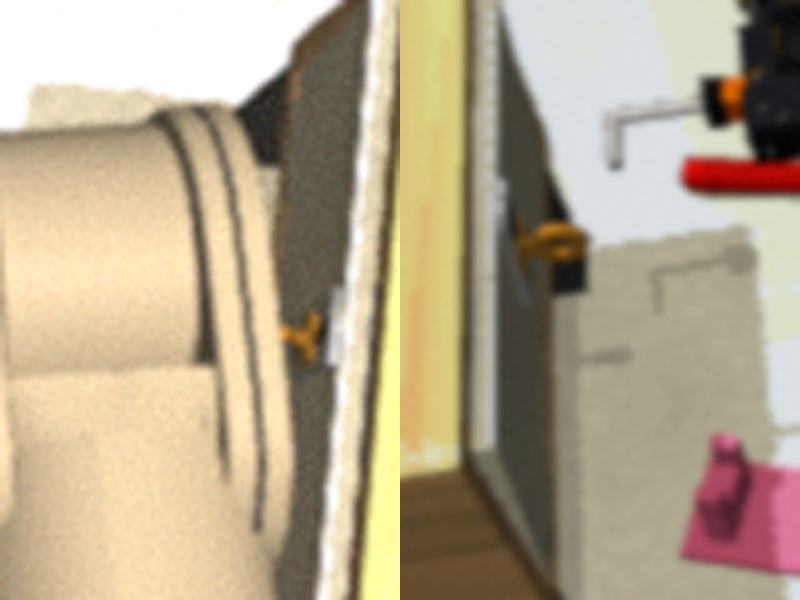

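The top view is blocked by the arm, with only the eye's stub visible. The scene view shows the rod corner at about (182.5,187.6), the pin tip at (183.2,198.6) and the ring's hole near (172.7,213.5). The pole is level in the grip. I'll refine the eye from the ring's outline and check the hook against the TCP.

```bash
cat > ref.py <<'E'
from h import *
from scipy.optimize import least_squares
d=pickle.load(open("d0.pkl","rb"));T,S=d["top"],d["scene"]
d1=pickle.load(open("d1.pkl","rb"))
yaw=np.radians(-8.3);X=np.array([np.cos(yaw),np.sin(yaw),0]);Y=np.array([-X[1],X[0],0]);Z=np.array([0,0,1.]);C=np.array([.5265,-.2115,0])
th=np.linspace(0,2*np.pi,48)
def ext(c,p):
    q=C+X*p[0]+Y*p[1]+Z*p[2]
    P=np.array([proj(c,q+X*s+16e-3*(Y*np.cos(t)+Z*np.sin(t))) for t in th for s in(-.003,.003)]);return P.min(0),P.max(0)
h=cv2.cvtColor(d1["scene"]["color"],cv2.COLOR_RGB2HSV)
for im in(d,d1):
    h=cv2.cvtColor(im["scene"]["color"],cv2.COLOR_RGB2HSV);m=(h[...,0]>8)&(h[...,0]<28)&(h[...,1]>120)&(h[...,2]>40)
    ys,xs=np.nonzero(m[205:222,168:182]);print("scene ring ext",xs.min()+167.5,xs.max()+168.5,ys.min()+204.5,ys.max()+205.5)
for p in([0,.032,.246],[0,.032,.254],[0,.032,.262]):
    print(p,"scene",*[e.round(1) for e in ext(S,p)],"ctr",proj(S,C+X*p[0]+Y*p[1]+Z*p[2]).round(1),"top",*[e.round(1) for e in ext(T,p)])
tcp=np.array([.5023,-.016,.2824]);q=np.array([.75615,.65439]);a=2*np.arctan2(q[1],q[0])-np.pi/2
print("pole yaw",np.degrees(a))
x=np.array([np.cos(a),np.sin(a),0]);y=np.array([-x[1],x[0],0]);o=tcp+[0,0,.0084]
for off in(-.004,0,.004): print(off,"corner",proj(S,o+y*(off-.12)).round(2),"tip",proj(S,o+y*(off-.12)+x*.034).round(2))
# visible pin pixels
g=d1["scene"]["color"].astype(int)
print(cv2.cvtColor(d1["scene"]["color"],cv2.COLOR_RGB2GRAY)[182:204,176:192])
E
python3 ref.py
```

```text
scene ring ext 167.5 176.5 208.5 217.5
scene ring ext 167.5 176.5 208.5 217.5
[0, 0.032, 0.246] scene [165.8 210.7] [177.8 219. ] ctr [171.8 214.9] top [395.  194.5] [409.8 199.6]
[0, 0.032, 0.254] scene [165.1 209. ] [177.2 217.5] ctr [171.1 213.3] top [395.9 194.1] [410.8 199.2]
[0, 0.032, 0.262] scene [164.3 207.4] [176.5 215.9] ctr [170.4 211.7] top [396.8 193.6] [411.9 198.7]
pole yaw -8.252633865375902
-0.004 corner [180.08 188.54] tip [180.47 198.43]
0 corner [181.55 188.33] tip [181.96 198.21]
0.004 corner [183.01 188.12] tip [183.45 198.  ]
[[130 130 130 131 130 131 131 131 131 130 130 131 130 130 131 130]
 [130 131 130 130 131 130 131 131 130 131 131 131 131 131 132 131]
 [130 130 131 131 130 131 131 130 130 131 131 131 131 130 127 124]
 [130 131 131 131 130 130 130 128 126 125 126 127 128 126 120 112]
 [130 131 130 130 128 127 127 122 115 113 116 117 116 115 113 110]
 [130 131 130 129 123 116 116 114 111 112 112 111 107 103  99  97]
 [131 130 130 128 120 109 106 100  95  94  93  92  89  89  90  91]
 [131 130 130 128 118 105 101  88  83  92  97 102 108 116 119 120]
 [131 13
[... 230 characters left out ...]
 124 130 131 131 130 131 130]
 [130 130 131 128 121 110 104  96 104 124 130 131 130 130 131 131]
 [131 130 131 128 120 109 102  96 104 124 130 131 130 131 131 131]
 [130 131 130 128 119 107  98  90 101 123 130 131 130 131 130 131]
 [131 131 130 130 124 108  85  77  96 123 131 130 130 130 130 131]
 [130 131 130 130 127 110  83  79 101 124 130 131 131 131 131 131]
 [131 130 130 131 130 124 114 113 122 128 130 131 130 130 131 130]
 [131 130 130 130 130 130 128 128 129 130 131 130 130 130 131 131]
 [130 130 130 131 131 130 130 131 130 130 131 131 131 130 130 130]
 [130 130 130 130 130 130 131 130 131 130 131 131 131 131 131 130]
 [131 131 130 130 131 130 131 131 131 130 131 130 130 130 131 130]]
```

>>> drive_tool(series=[[[0.4,-0.6,0],0],[[0.6,-0.9,0],0],[[0.6,-0.9,0],0],[[0.6,-0.9,0],0],[[0.6,-0.8,0],0],[[0.3,-0.4,0],0],[[0,0,-0.5],0],[[0,0,-0.5],0],[[0,0,-0.25],0],[[0,0,0],0]])

```text
time: 8.95
ee_pos: [0.534, -0.0596, 0.2699]
eef_rot: [0.755, 0.655, -0.0, -0.0]
ft_force: [-0.4, 0.3, -1.2]
width: 0.0174
grip_force: 60.0
```

>>> drive_tool(series=[[[0,0,-0.1],0],[[0,0,0],0],[[0,0,-0.1],0],[[0,0,0],0],[[0,0,-0.1],0],[[0,0,0],0],[[0,0,0],0],[[0,0,0],0],[[0,0,0],0],[[0,0,0],0]])

```text
time: 10.2
ee_pos: [0.5342, -0.0598, 0.2671]
eef_rot: [0.756, 0.655, 0.0, 0.0]
ft_force: [0.3, 0.0, -1.2]
width: 0.0173
grip_force: 60.0
```

No contact so far, so I'll carry on down in small steps.

>>> drive_tool(series=[[[0,0,-0.1],0],[[0,0,0],0],[[0,0,-0.1],0],[[0,0,0],0],[[0,0,-0.1],0],[[0,0,0],0],[[0,0,0],0],[[0,0,0],0],[[0,0,0],0],[[0,0,0],0]])

```text
time: 11.45
ee_pos: [0.5342, -0.0599, 0.2641]
eef_rot: [0.756, 0.655, 0.0, 0.0]
ft_force: [1.0, -0.3, -1.6]
width: 0.0174
grip_force: 60.0
```

>>> drive_tool(series=[[[0,0,-0.1],0],[[0,0,0],0],[[0,0,-0.1],0],[[0,0,0],0],[[0,0,-0.1],0],[[0,0,0],0],[[0,0,0],0],[[0,0,0],0],[[0,0,0],0],[[0,0,0],0]])

```text
time: 12.7
ee_pos: [0.5342, -0.0599, 0.2611]
eef_rot: [0.756, 0.655, 0.0, 0.0]
ft_force: [-0.1, 0.1, 3.7]
width: 0.0178
grip_force: 60.0
```

```bash
python3 look.py 2
```

```text
[ 0.53420526 -0.05981787  0.26111246] [7.55499305e-01 6.55149443e-01 5.81438347e-05 6.42198388e-05] [1.15083876 0.44001812 2.72612367] 0.017459206453561835
```

View pics/l2.png

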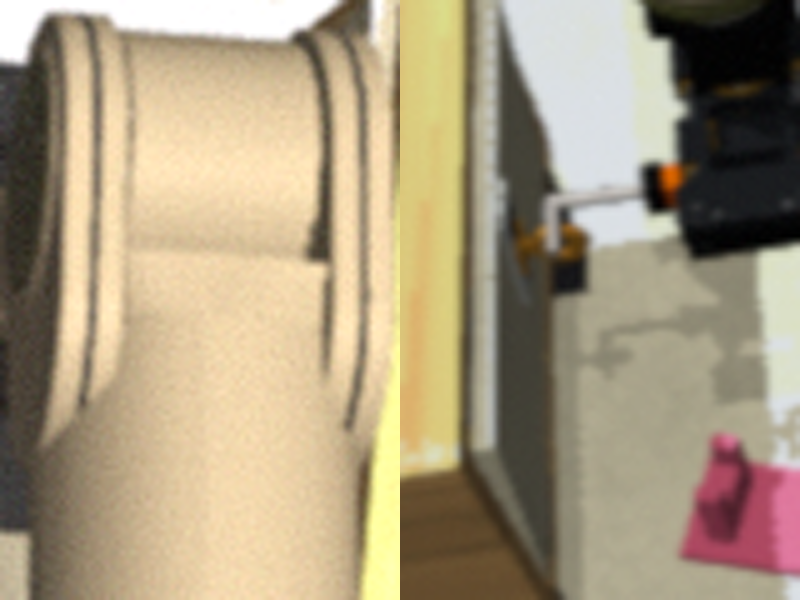

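Pin laid on the rim: about 4.5 N at TCP z≈0.262, so the hole centre is at TCP z≈0.242. In the view the pin (scene 170,212) rests on top of the ring. Next I'll feel the ring's front to fix y.

>>> drive_tool(series=[[[0,0,0.5],0],[[0.13,0.92,0],0],[[0.13,0.92,0],0],[[0.13,0.92,0],0],[[0,0,-0.6],0],[[0,0,-0.6],0],[[0,0,-0.6],0],[[0,0,-0.6],0],[[-0.06,-0.4,0],0],[[0,0,0],0]])

```text
time: 14.05
ee_pos: [0.5375, -0.0369, 0.2423]
eef_rot: [0.756, 0.655, 0.0, 0.0]
ft_force: [0.0, -0.7, -1.2]
width: 0.0174
grip_force: 60.0
```

>>> drive_tool(series=[[[-0.01,-0.1,0],0],[[0,0,0],0],[[-0.02,-0.1,0],0],[[0,0,0],0],[[-0.01,-0.1,0],0],[[0,0,0],0],[[0,0,0],0],[[0,0,0],0],[[0,0,0],0],[[0,0,0],0]])

```text
time: 15.3
ee_pos: [0.5371, -0.0392, 0.2421]
eef_rot: [0.756, 0.655, 0.0, 0.0]
ft_force: [-0.3, 0.5, -2.0]
width: 0.0176
grip_force: 60.0
```

>>> drive_tool(series=[[[-0.01,-0.1,0],0],[[0,0,0],0],[[-0.02,-0.1,0],0],[[0,0,0],0],[[-0.01,-0.1,0],0],[[0,0,0],0],[[0,0,0],0],[[0,0,0],0],[[0,0,0],0],[[0,0,0],0]])

```text
time: 16.55
ee_pos: [0.5367, -0.0422, 0.2421]
eef_rot: [0.756, 0.655, 0.0, 0.0]
ft_force: [0.5, 4.0, -0.1]
width: 0.0174
grip_force: 60.0
```

Front contact: about 4 N at y≈-0.0412, so the aligned TCP is about (0.5338,-0.0610,0.242), which matches the vision estimate. I'll back off and go round to the -x side.

>>> drive_tool(series=[[[0.06,0.4,0],0],[[-0.84,0.12,0],0],[[-0.84,0.12,0],0],[[-0.84,0.12,0],0],[[-0.84,0.13,0],0],[[-0.12,-0.76,0],0],[[-0.12,-0.76,0],0],[[-0.11,-0.76,0],0],[[0,0,0],0],[[0,0,0],0]])

```text
time: 17.8
ee_pos: [0.5003, -0.056, 0.242]
eef_rot: [0.756, 0.655, -0.0, 0.0]
ft_force: [-0.3, -0.8, -1.5]
width: 0.0173
grip_force: 60.0
```

```bash
python3 look.py 3
```

```text
[ 0.50026014 -0.05581804  0.2420232 ] [ 7.55382171e-01  6.55284499e-01 -1.15063621e-06 -4.70381766e-06] [-0.18697834 -0.0623119  -2.32367184] 0.017423944953649986
```

View pics/l3.png

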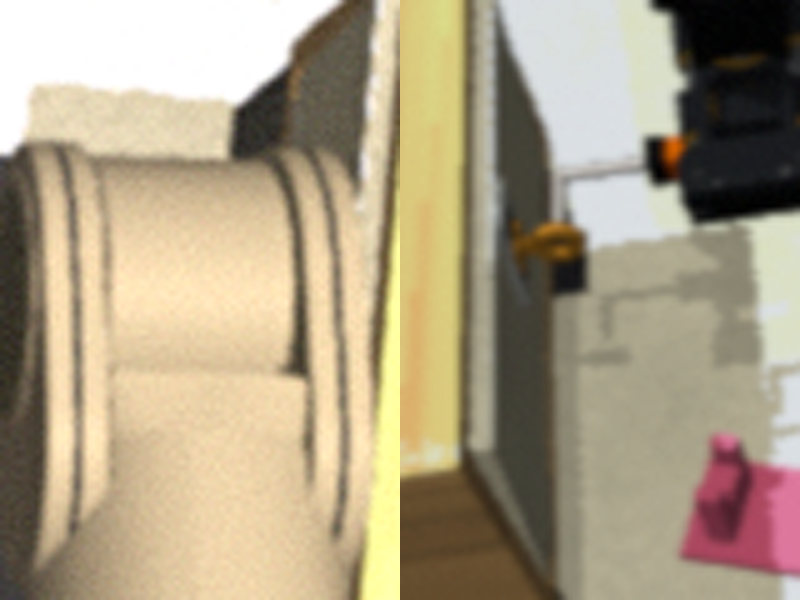

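The pin (scene 172,203) points straight at the ring hole (173,213). I'll insert along +x gently.

>>> drive_tool(series=[[[0.4,-0.06,0],0],[[0.4,-0.06,0],0],[[0.2,-0.03,0],0],[[0.1,-0.01,0],0],[[0.1,-0.02,0],0],[[0.1,-0.01,0],0],[[0.1,-0.02,0],0],[[0,0,0],0],[[0,0,0],0],[[0,0,0],0]])

```text
time: 19.15
ee_pos: [0.5144, -0.0583, 0.2422]
eef_rot: [0.755, 0.655, 0.0, 0.0]
ft_force: [0.6, -0.5, -0.3]
width: 0.0177
grip_force: 60.0
```

>>> drive_tool(series=[[[0.1,-0.01,0],0],[[0.1,-0.02,0],0],[[0.1,-0.01,0],0],[[0.1,-0.02,0],0],[[0,0,0],0],[[0,0,0],0],[[0,0,0],0],[[0,0,0],0],[[0,0,0],0],[[0,0,0],0]])

```text
time: 20.4
ee_pos: [0.5182, -0.0588, 0.2421]
eef_rot: [0.756, 0.655, 0.0, 0.0]
ft_force: [-0.1, -0.0, -1.1]
width: 0.0174
grip_force: 60.0
```

>>> drive_tool(series=[[[0.1,-0.01,0],0],[[0.1,-0.02,0],0],[[0.2,-0.03,0],0],[[0.2,-0.03,0],0],[[0.2,-0.03,0],0],[[0.2,-0.03,0],0],[[0.2,-0.03,0],0],[[0.2,-0.03,0],0],[[0,0,0],0],[[0,0,0],0]])

```text
time: 21.65
ee_pos: [0.5323, -0.0609, 0.2422]
eef_rot: [0.756, 0.655, 0.0, 0.0]
ft_force: [0.2, 1.0, -0.8]
width: 0.0174
grip_force: 60.0
```

```bash
python3 look.py 4
```

```text
[ 0.53224694 -0.06095785  0.24214612] [7.55506652e-01 6.55140952e-01 1.22373065e-04 1.26418285e-04] [ 0.41315833  0.66021909 -0.52861936] 0.017449134112622996
```

View pics/l4.png

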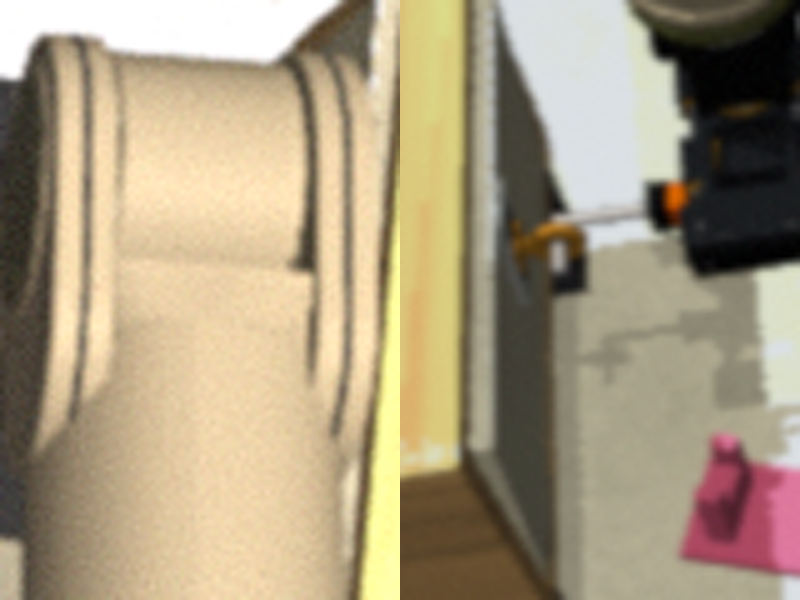

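The pin shows through the ring (scene 171,214), and there are no reaction forces. Next is a table for the swing arc.

```bash
python3 - <<'E'
import numpy as np
y0,z0=.032,.1004
th=np.linspace(0,1.5,51);y=y0*np.cos(th)+z0*np.sin(th);z=z0*np.cos(th)-y0*np.sin(th)
P=np.c_[.1444*(y-y0),.9895*(y-y0),z-z0]*100
R=np.round(P,2);D=np.round(np.diff(R,axis=0),2)
for k in range(5): print([[d.tolist(),0] for d in D[10*k:10*k+10]],"-> TCP",np.array([.5323,-.0609,.2422])+P[10*k+10]/100)
E
```

```text
[[[0.04, 0.3, -0.1], 0], [[0.05, 0.29, -0.11], 0], [[0.04, 0.29, -0.12], 0], [[0.04, 0.29, -0.13], 0], [[0.04, 0.28, -0.13], 0], [[0.04, 0.28, -0.15], 0], [[0.04, 0.27, -0.15], 0], [[0.04, 0.27, -0.16], 0], [[0.04, 0.27, -0.17], 0], [[0.04, 0.25, -0.17], 0]] -> TCP [ 0.536378   -0.03295553  0.22825914]
[[[0.03, 0.26, -0.19], 0], [[0.04, 0.25, -0.19], 0], [[0.04, 0.24, -0.2], 0], [[0.03, 0.24, -0.21], 0], [[0.03, 0.23, -0.21], 0], [[0.04, 0.22, -0.22], 0], [[0.03, 0.22, -0.23], 0], [[0.03, 0.21, -0.23], 0], [[0.03, 0.2, -0.24], 0], [[0.03, 0.2, -0.25], 0]] -> TCP [ 0.53967896 -0.01033571  0.20659514]
[[[0.03, 0.19, -0.25], 0], [[0.02, 0.18, -0.26], 0], [[0.03, 0.17, -0.26], 0], [[0.02, 0.16, -0.27], 0], [[0.02, 0.16, -0.28], 0], [[0.03, 0.15, -0.27], 0], [[0.02, 0.14, -0.29], 0], [[0.02, 0.13, -0.28], 0], [[0.01, 0.13, -0.29], 0], [[0.02, 0.11, -0.3], 0]] -> TCP [0.54190802 0.0049389  0.17914318]
[[[0.02, 0.11, -0.29], 0], [[0.01, 0.1, -0.3], 0], [[0.01, 0.09, -0.31], 0], [[0.02, 0.08, -0.3], 0], [[0.01, 0.07, -0.31], 0], [[0.0, 0.06, -0.31], 0], [[0.01, 0.05, -0.31], 0], [[0.01, 0.04, -0.31], 0], [[0.0, 0.04, -0.32], 0], [[0.01, 0.02, -0.31], 0]] -> TCP [0.54286606 0.01150386 0.14835547]
[[[0.0, 0.02, -0.32], 0], [[0.0, 0.0, -0.32], 0], [[0.0, 0.0, -0.31], 0], [[0.0, -0.02, -0.32], 0], [[-0.01, -0.02, -0.31], 0], [[0.0, -0.03, -0.32], 0], [[-0.01, -0.04, -0.31], 0], [[0.0, -0.05, -0.31], 0], [[-0.01, -0.06, -0.31], 0], [[-0.01, -0.07, -0.31], 0]] -> TCP [0.54246751 0.00877276 0.11698218]
```

>>> drive_tool(series=[[[0.04,0.3,-0.1],0],[[0.05,0.29,-0.11],0],[[0.04,0.29,-0.12],0],[[0.04,0.29,-0.13],0],[[0.04,0.28,-0.13],0],[[0.04,0.28,-0.15],0],[[0.04,0.27,-0.15],0],[[0.04,0.27,-0.16],0],[[0.04,0.27,-0.17],0],[[0.04,0.25,-0.17],0]])

```text
time: 23.0
ee_pos: [0.5363, -0.0327, 0.228]
eef_rot: [0.755, 0.655, 0.0, -0.0]
ft_force: [-0.5, -0.7, -0.7]
width: 0.0175
grip_force: 60.0
```

```bash
cat > chk.py <<'E'
import sys
from bench import r,vision
from h import *
c=vision.camera("scene");s=r.read_state()
a=np.radians(-8.3);X=np.array([np.cos(a),np.sin(a),0]);Y=np.array([-X[1],X[0],0])
e=s["ee_pos"]+X*.015-Y*.118+[0,0,.0084]
p=proj(c,e);h=cv2.cvtColor(c["color"],cv2.COLOR_RGB2HSV)
m=(h[...,0]>8)&(h[...,0]<28)&(h[...,1]>120)&(h[...,2]>40)
x0,y0=int(p[0])-16,int(p[1])-14
for y in range(y0,y0+28): print(y,''.join('#' if q else '.' for q in m[y,x0:x0+34]))
print("pred eye",p,"x0",x0,s["ft_force"])
cv2.imwrite(f"pics/k{sys.argv[1]}.png",cv2.resize(cv2.convertScaleAbs(c["color"][120:320,40:300,::-1],alpha=1.7),None,fx=3,fy=3,interpolation=cv2.INTER_CUBIC))
E
python3 chk.py 1
```

```text
200 ..................................
201 ..................................
202 ..................................
203 ..................................
204 ..................................
205 ..................................
206 ..................................
207 ..................................
208 ..................................
209 ..................................
210 ..................................
211 ................##................
212 .............#######..............
213 ...........#########..............
214 ..........#####..####.............
215 ..........####....###.............
216 ..........#####...##..............
217 ...........####...................
218 ..................................
219 ..................................
220 ..................................
221 ..................................
222 ..................................
223 ..................................
224 ..................................
225 ..................................
226 ..................................
227 ..................................
pred eye [183.07530084 214.90850276] x0 167 [ 0.74647126  0.41637768 -1.5865956 ]
```

The eye follows the pin: its hole is at (183,215), as predicted. I'll go on.

>>> drive_tool(series=[[[0.03,0.26,-0.19],0],[[0.04,0.25,-0.19],0],[[0.04,0.24,-0.2],0],[[0.03,0.24,-0.21],0],[[0.03,0.23,-0.21],0],[[0.04,0.22,-0.22],0],[[0.03,0.22,-0.23],0],[[0.03,0.21,-0.23],0],[[0.03,0.2,-0.24],0],[[0.03,0.2,-0.25],0]])

```text
time: 24.3
ee_pos: [0.5396, -0.0101, 0.2063]
eef_rot: [0.755, 0.655, 0.0, -0.0]
ft_force: [-0.2, 1.4, -1.5]
width: 0.0172
grip_force: 60.0
```

>>> drive_tool(series=[[[0.03,0.19,-0.25],0],[[0.02,0.18,-0.26],0],[[0.03,0.17,-0.26],0],[[0.02,0.16,-0.27],0],[[0.02,0.16,-0.28],0],[[0.03,0.15,-0.27],0],[[0.02,0.14,-0.29],0],[[0.02,0.13,-0.28],0],[[0.01,0.13,-0.29],0],[[0.02,0.11,-0.3],0]])

```text
time: 25.55
ee_pos: [0.5418, 0.0049, 0.1788]
eef_rot: [0.756, 0.655, 0.0, 0.0]
ft_force: [0.1, 0.4, -3.2]
width: 0.0179
grip_force: 60.0
```

>>> drive_tool(series=[[[0.02,0.11,-0.29],0],[[0.01,0.1,-0.3],0],[[0.01,0.09,-0.31],0],[[0.02,0.08,-0.3],0],[[0.01,0.07,-0.31],0],[[0.0,0.06,-0.31],0],[[0.01,0.05,-0.31],0],[[0.01,0.04,-0.31],0],[[0.0,0.04,-0.32],0],[[0.01,0.02,-0.31],0]])

```text
time: 26.8
ee_pos: [0.5427, 0.0115, 0.148]
eef_rot: [0.756, 0.655, -0.0, 0.0]
ft_force: [0.3, 0.7, -3.7]
width: 0.0178
grip_force: 60.0
```

>>> drive_tool(series=[[[0,0.02,-0.32],0],[[0,0,-0.32],0],[[0,0,-0.31],0],[[0,-0.02,-0.32],0],[[-0.01,-0.02,-0.31],0],[[0,-0.03,-0.32],0],[[-0.01,-0.04,-0.31],0],[[0,-0.05,-0.31],0],[[0,0,0],0],[[0,0,0],0]])

```text
time: 28.05
ee_pos: [0.5425, 0.0099, 0.123]
eef_rot: [0.756, 0.655, -0.0, -0.0]
ft_force: [-0.5, -1.1, -5.3]
width: 0.0179
grip_force: 60.0
```

```bash
python3 chk.py 2
```

```text
217 ..................................
218 ..................................
219 ..................................
220 ..................................
221 ..................................
222 ..................................
223 ..................................
224 ..................................
225 ..................................
226 ..................................
227 ..................................
228 ..................................
229 ..................................
230 ..................................
231 ..................................
232 ..................................
233 ..................................
234 ..................................
235 ..................................
236 ..................................
237 ..................................
238 ..................................
239 ..................................
240 ..................................
241 ..................................
242 ..................................
243 ..................................
244 ..................................
pred eye [204.72858956 231.75567877] x0 188 [-0.47012238 -0.83307577 -6.1214554 ]
```

View pics/k2.png

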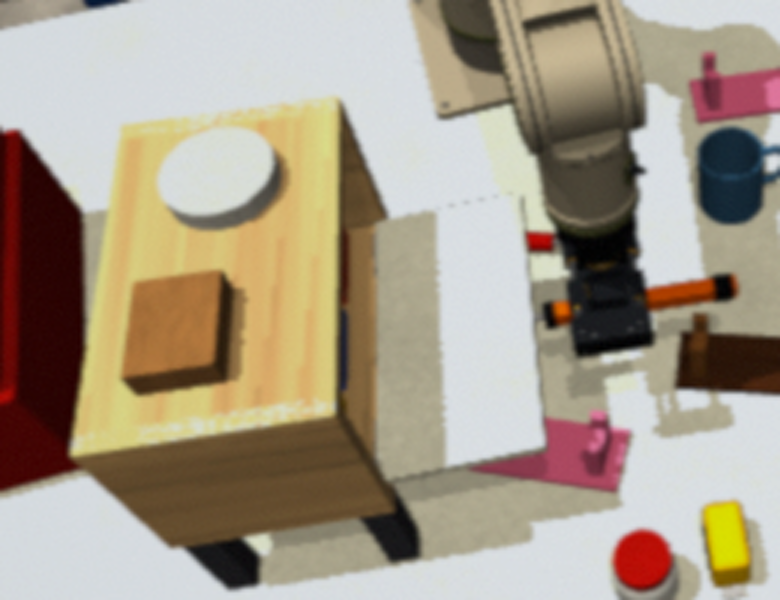

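The hatch is nearly level, held back by the pole at about 4 N. I'll ease it onto the stop.

>>> drive_tool(series=[[[0,-0.03,-0.15],0],[[0,-0.03,-0.15],0],[[0,-0.03,-0.15],0],[[0,0,0],0],[[0,0,0],0],[[0,0,0],0],[[0,0,0],0],[[0,0,0],0],[[0,0,0],0],[[0,0,0],0]])

```text
time: 29.35
ee_pos: [0.5426, 0.0092, 0.1186]
eef_rot: [0.755, 0.655, 0.0, 0.0]
ft_force: [0.2, -0.0, -2.3]
width: 0.0174
grip_force: 60.0
```

>>> drive_tool(series=[[[0,-0.03,-0.1],0],[[0,-0.02,-0.1],0],[[0,0,0],0],[[0,0,0],0],[[0,0,0],0],[[0,0,0],0],[[0,0,0],0],[[0,0,0],0],[[0,0,0],0],[[0,0,0],0]])

```text
time: 30.6
ee_pos: [0.5426, 0.0087, 0.1166]
eef_rot: [0.756, 0.655, 0.0, 0.0]
ft_force: [-0.3, -0.8, -1.5]
width: 0.0179
grip_force: 60.0
```

>>> drive_tool(series=[[[0,0,-0.1],0],[[0,0,-0.1],0],[[0,0,-0.1],0],[[0,0,0],0],[[0,0,0],0],[[0,0,0],0],[[0,0,0],0],[[0,0,0],0],[[0,0,0],0],[[0,0,0],0]])

```text
time: 31.85
ee_pos: [0.5426, 0.0086, 0.1136]
eef_rot: [0.756, 0.655, 0.0, 0.0]
ft_force: [1.2, 0.6, 0.3]
width: 0.0175
grip_force: 60.0
```

A light press meets the stop, so the hatch is fully down. I'll centre the pin and withdraw it along -x.

>>> drive_tool(series=[[[0,0,0.2],0],[[-0.3,0.04,0],0],[[-0.4,0.06,0],0],[[-0.5,0.07,0],0],[[-0.5,0.08,0],0],[[-0.6,0.09,0],0],[[-0.6,0.08,0],0],[[-0.6,0.09,0],0],[[-0.5,0.07,0],0],[[0,0,0],0]])

```text
time: 33.1
ee_pos: [0.5023, 0.0146, 0.1157]
eef_rot: [0.755, 0.655, 0.0, -0.0]
ft_force: [0.4, 1.1, -1.9]
width: 0.0175
grip_force: 60.0
```

>>> drive_tool(series=[[[0.06,0.4,0],0],[[0.15,1,0],0],[[0.2,1.4,0],0],[[0.22,1.5,0],0],[[0.22,1.5,0],0],[[0.22,1.5,0],0],[[0.2,1.4,0.3],0],[[0.15,1,1],0],[[0,0,2],0],[[0,0,2],0]])

```text
time: 34.35
ee_pos: [0.517, 0.1117, 0.1698]
eef_rot: [0.756, 0.655, 0.0, 0.0]
ft_force: [-0.1, -0.3, -2.1]
width: 0.0175
grip_force: 60.0
```

```bash
python3 - <<'E'
from bench import r,vision
from h import *
d={n:vision.camera(n) for n in("scene","top")};pickle.dump(d,open("d9.pkl","wb"))
s=r.read_state();q=s["eef_rot"];print(s["ee_pos"],np.degrees(2*np.arctan2(q[1],q[0]))-90,s["ft_force"])
W=np.zeros((600,800,3),np.uint8)
W[:600,:]=cv2.resize(cv2.convertScaleAbs(d["scene"]["color"][130:310,100:340,::-1],alpha=1.6),(800,600),interpolation=cv2.INTER_CUBIC)
cv2.imwrite("pics/l9.png",W)
E
```

```text
[0.51822649 0.11185362 0.17116769] -8.162961932388427 [ 0.43027236 -0.50808938 -1.48964384]
```

>>> drive_tool(series=[[[0.6,0.4,0],-1.5],[[0.9,0.5,0],-2],[[0.9,0.5,0],-2],[[0.9,0.5,0],-2],[[0.9,0.5,0],-2],[[0.9,0.5,0],-2],[[0.9,0.5,0],-2],[[0.8,0.54,0],-1],[[0,0,-3],0],[[0,0,-3],0]])

```text
time: 35.7
ee_pos: [0.5853, 0.1513, 0.108]
eef_rot: [0.832, 0.554, 0.0, 0.0]
ft_force: [0.4, -0.2, -1.3]
width: 0.0175
grip_force: 60.0
```

>>> drive_tool(series=[[[0,0,-2],0],[[0,0,0],0],[[0,0,0],0],[[0,0,0],0],[[0,0,0],0],[[0,0,0],0],[[0,0,0],0],[[0,0,0],0],[[0,0,0],0],[[0,0,0],0]])

```text
time: 36.95
ee_pos: [0.5848, 0.1509, 0.0885]
eef_rot: [0.832, 0.555, 0.0, 0.0]
ft_force: [0.6, 0.5, -1.5]
width: 0.0176
grip_force: 60.0
```

```bash
python3 - <<'E'
from bench import r,vision
from h import *
d={n:vision.camera(n) for n in("scene","top")};pickle.dump(d,open("d10.pkl","wb"))
s=r.read_state();q=s["eef_rot"];print(s["ee_pos"],np.degrees(2*np.arctan2(q[1],q[0]))-90,s["ft_force"])
W=np.zeros((600,800,3),np.uint8)
W[:600,:400]=cv2.resize(cv2.convertScaleAbs(d["scene"]["color"][190:280,240:340,::-1],alpha=1.6),(400,360),interpolation=cv2.INTER_CUBIC)[:600] if 0 else 0
W[:400,:]=cv2.resize(cv2.convertScaleAbs(d["scene"]["color"][205:270,220:350,::-1],alpha=1.6),(800,400),interpolation=cv2.INTER_CUBIC)
W[400:,:400]=cv2.resize(cv2.convertScaleAbs(d["scene"]["color"][140:340,60:460,::-1],alpha=1.6),(400,200))
W[400:,400:]=cv2.resize(cv2.convertScaleAbs(d["top"]["color"][130:270,190:470,::-1],alpha=1.6),(400,200))
cv2.imwrite("pics/l10.png",W)
E
```

```text
[0.58478172 0.15088259 0.08857466] -22.641054364407182 [ 0.52942714  0.35101832 -1.82014318]
```

View pics/l10.png

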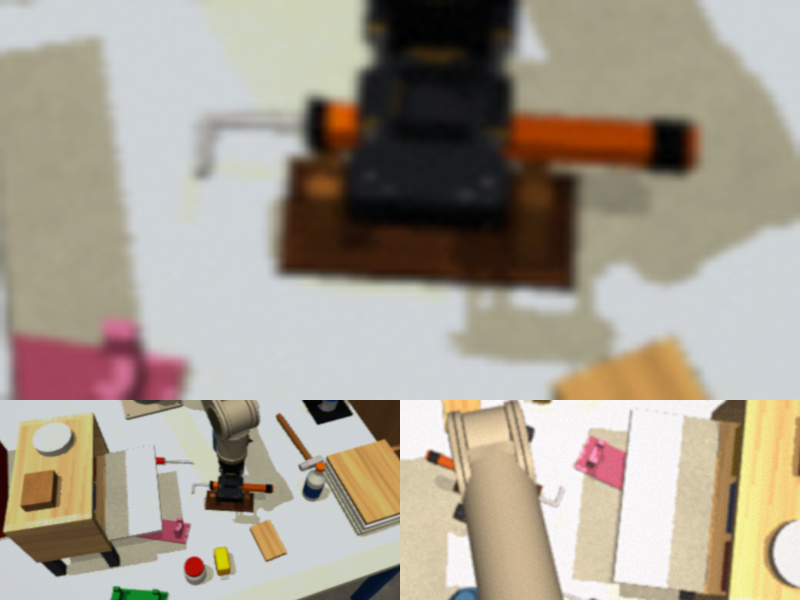

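The pole lies aligned above the rest and the hatch is down level. I'll correct x by 1.4 mm and lower.

>>> drive_tool(series=[[[0.14,0.03,0],0],[[0,0,-0.5],0],[[0,0,-0.5],0],[[0,0,-0.5],0],[[0,0,-0.6],0],[[0,0,-0.6],0],[[0,0,-0.6],0],[[0,0,-0.4],0],[[0,0,-0.2],0],[[0,0,0],0]])

```text
time: 38.3
ee_pos: [0.5862, 0.1512, 0.0495]
eef_rot: [0.832, 0.555, -0.0, 0.0]
ft_force: [0.9, -0.1, -1.6]
width: 0.0175
grip_force: 60.0
```

>>> drive_tool(series=[[[0,0,-0.1],0],[[0,0,0],0],[[0,0,-0.1],0],[[0,0,0],0],[[0,0,0],0],[[0,0,0],0],[[0,0,0],0],[[0,0,0],0],[[0,0,0],0],[[0,0,0],0]])

```text
time: 39.55
ee_pos: [0.5863, 0.1512, 0.0476]
eef_rot: [0.832, 0.555, 0.0, 0.0]
ft_force: [1.9, -0.1, 0.1]
width: 0.0177
grip_force: 60.0
```

>>> drive_tool(series=[[[0,0,0],0],[[0,0,0],0],[[0,0,0],0],[[0,0,0],0],[[0,0,0],0],[[0,0,0],0],[[0,0,0],0],[[0,0,0],0],[[0,0,0],0],[[0,0,0],0]], hand=0, newtons=20)

```text
time: 40.8
ee_pos: [0.5862, 0.1512, 0.0476]
eef_rot: [0.832, 0.555, 0.0, 0.0]
ft_force: [-0.4, 0.5, 0.3]
width: 0.0866
grip_force: 0.0
```

>>> drive_tool(series=[[[0,0,0.5],0],[[0,0,1],0],[[0,0,2],0],[[0,0,3],0],[[0,0,3],0],[[0,0,3],0],[[0,0,3],0],[[0,0,2],0],[[0,0,0],0],[[0,0,0],0]])

```text
time: 42.05
ee_pos: [0.5859, 0.1511, 0.2224]
eef_rot: [0.832, 0.555, -0.0, -0.0]
ft_force: [-0.8, 0.2, -0.2]
width: 0.0864
grip_force: 0.0
```

>>> drive_tool(series=[[[-1,2,0],0],[[-2,3,0],0],[[-2,3,0],0],[[-2,3,0],0],[[-2,3,0],0],[[-2,3,0],0],[[-2,3,0],0],[[-2,3,0],0],[[-1,2,0],0],[[0,0,0],0]])

```text
time: 43.3
ee_pos: [0.4252, 0.4023, 0.2218]
eef_rot: [0.831, 0.556, -0.001, 0.0]
ft_force: [0.7, -0.8, -0.1]
width: 0.0871
grip_force: 0.0
```

```bash
python3 - <<'E'
from bench import r,vision
from h import *
d0=pickle.load(open("d0.pkl","rb"));s=r.read_state();print(s["time"],s["ee_pos"],s["ft_force"],s["width"])
for n,box in(("top",(195,150,310,230)),("scene",(240,210,345,270))):
    c=vision.camera(n)
    for k,im in(("before",d0[n]["color"]),("now",c["color"])):
        h=cv2.cvtColor(im,cv2.COLOR_RGB2HSV)[box[1]:box[3],box[0]:box[2]]
        m=(h[...,0]>3)&(h[...,0]<18)&(h[...,1]>190)&(h[...,2]>(130 if n=="top" else 80));ys,xs=np.nonzero(m)
        print(n,k,m.sum(),xs.mean()+box[0],ys.mean()+box[1],cv2.minAreaRect(np.c_[xs,ys].astype(np.float32)))
    df=np.abs(c["color"].astype(int)-d0[n]["color"]).max(2)[box[1]:box[3],box[0]:box[2]];print("changed px",(df>40).sum())
E
```

```text
43.3 [0.42523643 0.40225168 0.22184196] [ 0.74943496 -0.75408201 -0.0580261 ] 0.08708401866481895
top before 339 247.77581120943952 184.17109144542772 ((52.22520446777344, 33.92091369628906), (60.528526306152344, 5.695584774017334), 21.250505447387695)
top now 352 247.57954545454544 184.3693181818182 ((52.152809143066406, 34.104496002197266), (60.94988250732422, 6.020788192749023), 21.124719619750977)
changed px 0
scene before 257 298.31517509727627 233.09727626459144 ((58.09137725830078, 23.446550369262695), (51.9102668762207, 6.1658124923706055), 3.3664605617523193)
scene now 260 298.4653846153846 232.99615384615385 ((57.67331314086914, 21.9670467376709), (52.91368103027344, 9.099441528320312), 3.2704880237579346)
changed px 8
```

```bash
python3 -c "
from bench import r
print(r.close_job())"
```

```text
the job is handed in; nothing more can be done
None
```

The job is handed in at about 43 s of the 64 s: the pole's pin went through the eye, the hatch was eased down to its stop, and the pole is back in its rest, matching the starting pictures to within a pixel; I saw no forces above about 6 N at the end of any move, and did not take a last picture to check the hatch or the other bench items.

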